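# Clear the brush off the tin case and break its stuck lid ajar

## Robot

A 6-joint arm with a two-finger parallel gripper is mounted at the origin on the work surface. World frame = base frame: x ahead of the robot, y to its left, z up, the work surface at z = 0. Lengths are in m, angles in degrees, forces in N, time in s.
With the tool pointing down it reaches from about 0.35 to 0.775 m from the base axis. Payload 7.3 kg.
Tool frame: the origin (TCP) lies between the finger pads; the fingertips stand 22 mm ahead of it and the grasp point (between the pads) lies 3 mm ahead of it (bot.tip_reach is the distance from the TCP to the fingertips, in m); z points along the fingers, y is the direction in which the jaws open and shut (so a half turn about z gives the same grasp; the last joint's range is limited). The gripper opens to 92 mm and grips with 3 to 60 N. Pads are 19 mm wide; open, the fingers measure 130 mm over their backs; the gripper's body (75 mm by 190 mm) begins 47 mm behind the grasp point.
Start: joints at [57.983, 19.595, 87.324, -0, 73.075, -8.365], TCP at [0.211, 0.481, 0.249] pointing down, gripper open.
Joint ranges: [-145.02, 145.02], [-44.19, 115.74], [2.07, 154.8], [-57.11, 237.11], [16.16, 152.29], [-177.93, 177.93]. Speed limits (degrees/s): [147.25, 147.25, 180, 180, 180, 180].

## Interface

Orientations are given as a 3x3 rotation matrix whose columns are the frame's x, y, z axes.
In Python, from workcell import bot gives the robot as it stands. The module is installed in compiled form; this text tells all that it offers.
- The arm moves only by the shell command python3 -m crank 'ROWS' [FORCE]. ROWS is a JSON object of lists of equal length, an entry for each row: "jaw": the closure, from 0 (fully open) to 1 (shut); "dp": the shift along the tool's x, y, z in mm, a list of three; "rot": the turn, a rotation vector about the tool's x, y, z in degrees, a list of three. A call has 1 to 5 rows; each row shifts and turns the commanded pose from where the row before left it, along the tool's axes as they then stand; what a row does not reach is not made up. A row lasts 1/12 s, in which the tool goes at most 41.7 mm and 7.16 degrees, less where a joint would pass 70% of its speed; a pose out of reach is approached as far as the arm can. A call is refused whole if a number of a shift passes 41.7 or a number of a turn 7.16, either way. A call with a gripper value outside its range is refused whole. The fingers move at their own pace and stop on an object; FORCE is the grip in N (left out, the last holds). Time passes only in rows, so rows that do not move let the fingers close. It gives the time, the measured TCP pose, the force and the opening at its end, in the units of the state.
- bot.read_state(): the state, without advancing time (a new reading comes with each control period).
- bot.snapshot(name): name is "scene" or "top"; returns (picture, depth): 384x512x3 uint8, red, green, blue; 384x512 float32, m along the optical axis (not along the pixel's ray), 0 where there is no reading.
- bot.camera_params(name): a dict with "fx", "fy", "cx", "cy" (pixels), "R" (3x3) and "t" (3): a world point X has camera coordinates R X + t. Camera axes: x right, y down, z forward; pixel columns grow to the right and rows downward; lengths in m; the calibration is good to about 2 mm. A picture is of the moment at which its call begins. camera_params takes no time and is no camera call.
- bot.job_done(): hands the job in, once; it reports no verdict.
Trained networks look in the newest picture that a camera, given by its name, has taken for a name from the list of things; names that differ only in an ending like _2 or _b are one class to them, and where a whole thing is asked for, a point or a joint stands for the part that bears it (a point fixed in the world has none). Each returns a list of dicts, best first, with "p" (0 to 1); they miss things now and then, are a little off and sometimes report something else, mostly with a low value. They report only what shows in the picture. A call takes as long as a camera call. They do not tell look-alikes from the thing itself.
- bot.spot_in(camera, query): "centre" ([x, y, z] in m, in the coordinates of the camera as it stood for that picture, good to about 4 mm: the middle of the surface that is visible of it).
- bot.landmark_of(camera, query): "centre" ([x, y, z] in m, in the coordinates of the camera as it stood for that picture, good to about 4 mm: a listed point, or the origin of a listed thing).
The state is a dict: "time_s": time; "joints": joint angles; "joint_vel": joint speeds; "joint_torque": joint torques, N m; "tool_pos": TCP position; "eef_rot": TCP orientation; "wrist_force": force on the tool from outside, world axes, zero at the start; "wrist_torque": the same for the moment, N m; "finger_gap": opening from 0.0 (shut) to 1.0 (fully open).
Only numpy, scipy, OpenCV 4.12 (cv2) and the standard library are available. Lean on these libraries where they do the work, as an engineer would, in place of code of your own. Each camera call takes 0.05 s, during which the arm holds its last target.

## Task

The lid of the tin carrying case is stuck fast in its tight seal and the case has to be aired. First take the brush off the lid and lay it in the notches of the walnut brush rest (either way round), its handle bridging both notches about centrally and let go; then take the lid by its brass bar handle, pull until the seal breaks without letting the lid fly wide open, and hold it ajar with a gap of about 38 mm at the front edge. Finish still holding the lid there by its handle, with the brush lying in its rest and the other things on the table left where they were.

Things in the scene. Friction and masses are not known exactly. Their poses are not given: they have to be found in the camera images.
- case: Tin carrying case, fixed, bare metal, 160 (x) by 220 (y) by 70 mm tall without its lid. Origin: centre of its underside, on the table; z up, its front (brass staple, low on the wall) faces its -x. The lid, 161 by 224 by 14 mm, lies on it from 70 to 84 mm height and is hinged along the case's rear (+x) rim. The hasp is undone.
- lid: Case lid: slab 161 (x) by 224 (y) by 14 mm. Origin on the hinge line, middle, at its underside; its z is up when shut; the tilt of its z is the lid angle (0 shut). About 0.35 kg. A tight sprung seal bead inside the front holds it: an upward pull of about 10 to 18 N at the bar breaks it, peaking at 0.01 to 0.03 rad, free past 0.11 rad, then about 2 N carries it; let go, it drops to 0.1 rad.
- lid_handle (a point): Middle of the lid's brass bar handle, on the bar's axis: a round bar 12 mm thick along the case's y, 90 mm long between two 10 mm thick posts, with 26 mm of free space between bar and lid top. With the lid shut it is at x = -58 mm, z = 116 mm in the case's frame, 138 mm in front of and 46 mm above the hinge line. It moves with the lid; its axes are the lid's.
- lid_hinge (a point): Middle of the hinge line: x = +80 mm, z = 70 mm in the case's frame; the hinge turns about the case's y axis (positive turn opens).
- brush: Varnish brush, about 60 g, lying on the lid behind the handle, along the case's y. Square wooden handle 120 mm long, 14 by 14 mm, along the brush's x; then a metal ferrule 27 mm and dark bristles 28 mm at its +x end (stiff). Origin: middle of the handle's length, on its underside; the handle spans x = -60 to +60 mm, the whole brush to +115 mm. Centre of mass about x = +15 mm.
- brush_mid (a point): Middle of the brush's wooden handle, on its axis, 7 mm above brush's origin.
- rest: Walnut brush rest, fixed, left or right of the case. Base 110 (x) by 64 (y) by 14 mm; uprights at x = -41 and +41 mm, each 16 mm thick, 56 wide, 69 tall, with a notch open at the top; the notches line up along x: flat floor at 50 mm height, 18 mm wide up to 59 mm height, flaring to 34 mm at the top. 66 mm free between uprights for fingers. Origin: centre of underside, on the table.
- rest_cradle (a point): Point midway between the two notches at floor height (50 mm above the table). A seated brush has its point brush_mid 7 mm above this point, with its x along the rest's x, either way round.
- tray: Small fixed wooden tray with one divider, 110 by 75 by 35 mm, on the other side of the case from the rest; bystander. Origin: centre of its underside.
- bell: Brass hand bell with wooden grip, 84 mm tall, 56 mm across; bystander, loose. Origin: centre of the underside.
- jar_a: Small glass jar, 52 mm across, 65 mm tall; bystander, loose. Origin: centre of the underside.
- jar_b: Second such jar; bystander, loose. Origin: centre of the underside.
- block: Cork sanding block, 90 by 55 by 30 mm; bystander, loose. Origin: centre of the underside.
There are look-alikes about, which are no part of the job. Of the things that look like the brush, the larger one is meant. Leave any pink look-alike of the rest alone.

How it is judged:
By the outcome, as a careful person would: the job done as asked, in the order asked, and still so for the second after the job is handed in, while the arm keeps its last pose, push and grip.
It also fails if it takes over 54 s, if anything falls off the work surface, if the arm or the gripper's body presses on something with over 40 N, if the wrist force passes 120 N, or if a joint passes its speed limit or range.

## Working session

There is one attempt and no reset: what is moved stays moved. The work goes in short steps, Python scripts to look and compute and a shell command to move; the robot and the scene stay as the last step left them, time stands still between calls to the robot, and variables do not carry over. Pictures are saved under pics/ and viewed, and the job is handed in when it is done.

```bash
mkdir -p pics
cat > h.py <<'E'
import numpy as np, cv2
from workcell import bot
def snap(c,name):
    im,d=bot.snapshot(c); cv2.imwrite(f'pics/{name}.png',im[:,:,::-1]); np.savez(f'{name}.npz',im=im,d=d); return im,d
def w(c,p):
    P=bot.camera_params(c); return np.array(P['R']).T@(np.array(p)-np.array(P['t']))
def px(c,X):
    P=bot.camera_params(c); q=np.array(P['R'])@np.array(X)+np.array(P['t']); return [round(P['fx']*q[0]/q[2]+P['cx']),round(P['fy']*q[1]/q[2]+P['cy'])]
def cloud(c,d):
    P=bot.camera_params(c); v,u=np.mgrid[:d.shape[0],:d.shape[1]]
    C=np.stack([(u-P['cx'])/P['fx']*d,(v-P['cy'])/P['fy']*d,d],-1)
    X=(C-np.array(P['t']))@np.array(P['R']); X[d==0]=np.nan; return X
E
python3 - <<'E'
from h import *
for c in ['top','scene']:
    snap(c,c+'0')
    for q in ['brush','rest','case','lid_handle','tray','brush_mid','rest_cradle','lid_hinge']:
        for r in bot.landmark_of(c,q):
            X=w(c,r['centre']); print(c,q,round(r['p'],2),X.round(3),px(c,X))
print(bot.read_state()); print(bot.camera_params('top'))
E
```

```text
top brush 0.62 [ 0.619 -0.055  0.086] [248, 136]
top brush 0.62 [ 0.244 -0.389 -0.001] [379, 286]
top rest 0.82 [ 0.402 -0.465  0.008] [406, 224]
top rest 0.66 [ 0.511 -0.32   0.002] [348, 183]
top lid_handle 0.78 [ 0.53  -0.02   0.113] [233, 169]
top lid_handle 0.67 [ 0.509 -0.318 -0.   ] [347, 184]
top lid_handle 0.59 [0.339 0.27  0.002] [124, 250]
top tray 0.75 [0.511 0.301 0.001] [115, 185]
top brush_mid 0.71 [ 0.247 -0.384  0.01 ] [378, 285]
top brush_mid 0.66 [ 0.62  -0.053  0.088] [247, 135]
top brush_mid 0.63 [ 0.407 -0.022  0.007] [237, 223]
top rest_cradle 0.88 [ 0.398 -0.461  0.05 ] [411, 225]
top rest_cradle 0.81 [ 0.512 -0.324  0.052] [355, 180]
scene brush 0.74 [ 0.392  0.157 -0.003] [349, 220]
scene brush 0.72 [ 0.616 -0.056  0.081] [237, 249]
scene brush 0.69 [ 0.243 -0.389 -0.003] [196, 111]
scene brush 0.34 [ 0.507  0.298 -0.005] [389, 282]
scene rest 0.79 [ 0.51  -0.321 -0.001] [169, 186]
scene rest 0.7 [ 0.401 -0.469 -0.002] [145, 139]
scene case 0.48 [ 0.512 -0.321  0.052] [164, 176]
scene lid_handle 0.62 [ 0.533 -0.021  0.118] [267, 218]
scene tray 0.67 [ 0.508 
[... 797 characters left out ...]
3]), 'eef_rot': array([[-9.15981530e-01,  4.01220434e-01,  2.70227215e-05],
       [ 4.01220435e-01,  9.15981528e-01,  4.79606568e-05],
       [-5.50951823e-06,  5.47731439e-05, -9.99999998e-01]]), 'wrist_force': array([-0.55928974, -0.02412657, -0.02129206]), 'wrist_torque': array([-0.01385172, -0.08134634,  0.011917  ]), 'finger_gap': 1.000457903089123}
{'fx': 380.7851857249991, 'fy': 380.7851857249991, 'cx': 254.87377225007475, 'cy': 188.22477972604847, 'R': array([[-4.93888757e-03, -9.99987668e-01, -5.20300151e-04],
       [-9.90026442e-01,  4.96294574e-03, -1.40794225e-01],
       [ 1.40795071e-01, -1.80255940e-04, -9.90038744e-01]]), 't': array([-0.06804636,  0.49452458,  0.94482682])}
```

```bash
ls
```

```text
h.py
pics
scene0.npz
top0.npz
```

View pics/top0.png

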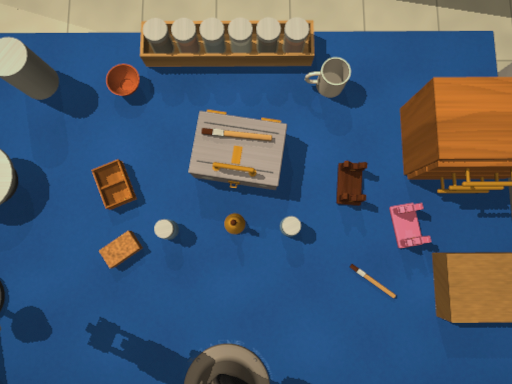

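View pics/scene0.png

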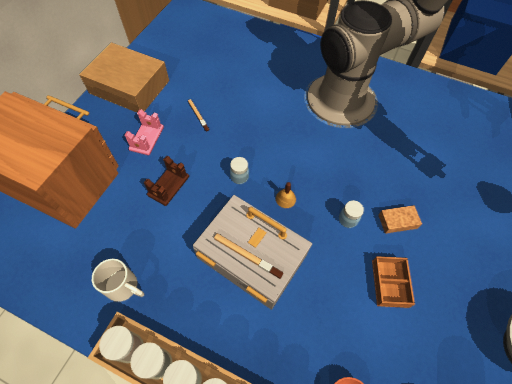

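The top view shows these candidates:

- **Brush:** the brush on the lid at (237,134), bristles to the left, and a smaller look-alike on the table at (373,281). I choose the larger one, on the lid.
- **Rest:** the walnut rest at (351,183) and a pink one at (408,225). I choose walnut.
- **Handle:** the lid's bar is at (234,168). The wooden chest at the right also has brass bars, which I'll ignore.

Next I'll take a close crop and measure from depth.

Run:
```python
from h import *
D=np.load('top0.npz'); im,d=D['im'],D['d']; X=cloud('top',d)
a=cv2.resize(im[95:205,180:300],None,fx=4,fy=4,interpolation=cv2.INTER_CUBIC)
b=cv2.resize(im[140:220,325:380],None,fx=5.5,fy=5.5,interpolation=cv2.INTER_CUBIC)
b=cv2.resize(b,(int(b.shape[1]*440/b.shape[0]),440))
cv2.imwrite('pics/crop.png',np.hstack([a,b])[:,:,::-1])
def fit(m,n):
    P=X[m]; c=np.median(P,0); r=cv2.minAreaRect(P[:,:2].astype(np.float32)*1000); 
    u,s,v=np.linalg.svd(P[:,:2]-P[:,:2].mean(0),full_matrices=False)
    print(n,len(P),'mean',P.mean(0).round(4),'rect',np.round(r[0]),np.round(r[1]),'dir',v[0].round(3),np.degrees(np.arctan2(v[0][1],v[0][0])).round(1),'z',np.nanpercentile(P[:,2],[5,50,95]).round(3))
z=X[...,2]; v,u=np.mgrid[:384,:512]
hsv=cv2.cvtColor(im,cv2.COLOR_RGB2HSV)
box=lambda x0,x1,y0,y1:(u>=x0)&(u<=x1)&(v>=y0)&(v<=y1)
fit(box(195,285,120,148)&(z>.091),'brush all')
wood=(hsv[...,1]>110)&(hsv[...,0]<25)&(hsv[...,2]>110)
fit(box(195,285,120,148)&(z>.091)&wood,'brush wood')
fit(box(205,265,155,180)&(z>.108),'bar')
fit(box(180,300,100,195)&(z>.075),'lid')
R=box(325,380,150,215)
fit(R&(z>.062),'rest tops'); fit(R&(z>.008)&(z<.022),'rest base')
fit(R&(z>.062)&(v<183),'up1');fit(R&(z>.062)&(v>183),'up2')
# upright pairs
for n,m in [('brushlow',box(370,376,278,284))]: fit(m,n)
```

```text
brush all 437 mean [ 0.6196 -0.0227  0.0978] rect [620. -24.] [175.  17.] dir [0.113 0.994] 83.5 z [0.094 0.098 0.101]
brush wood 250 mean [ 0.6171 -0.0524  0.0985] rect [619. -38.] [147.  15.] dir [-0.112 -0.994] -96.5 z [0.096 0.098 0.102]
bar 211 mean [ 0.5324 -0.019   0.1213] rect [533. -19.] [100.  12.] dir [0.159 0.987] 80.9 z [0.117 0.122 0.125]
lid 5772 mean [ 0.5872 -0.028   0.0871] rect [593. -28.] [224. 170.] dir [-0.156 -0.988] -98.9 z [0.082 0.085 0.1  ]
rest tops 168 mean [ 0.5074 -0.3186  0.068 ] rect [ 508. -318.] [57. 97.] dir [-0.995  0.097] 174.4 z [0.063 0.068 0.072]
rest base 676 mean [ 0.5059 -0.3159  0.0145] rect [ 507. -319.] [ 65. 109.] dir [-0.996  0.085] 175.1 z [0.011 0.015 0.018]
up1 84 mean [ 0.5481 -0.3224  0.0678] rect [ 549. -322.] [56. 16.] dir [-0.081 -0.997] -94.7 z [0.063 0.068 0.072]
up2 84 mean [ 0.4668 -0.3149  0.0682] rect [ 467. -315.] [57. 15.] dir [-0.08  -0.997] -94.6 z [0.063 0.068 0.072]
brushlow 49 mean [ 0.257  -0.3713  0.0077] rect [ 256. -372.] [20. 16.] dir [ 0.236 -0.972] -76.3 z [-0.001  0.01   0.014]
```

View pics/crop.png

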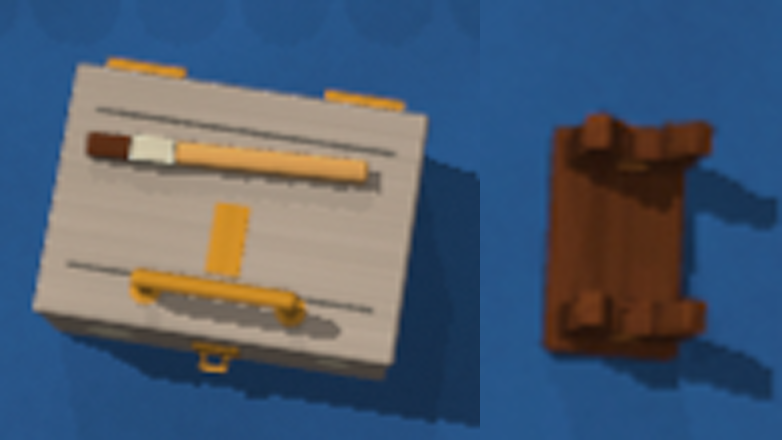

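```bash
cat >> h.py <<'E'
def togo(target,Rt=None):
    s=bot.read_state(); R=np.array(s['eef_rot']); 
    from scipy.spatial.transform import Rotation as Ro
    print('t',round(s['time_s'],2),'tcp',s['tool_pos'].round(4),'gap',round(s['finger_gap'],3),'F',s['wrist_force'].round(1),'j',s['joints'].round(1))
    print('dp mm',(R.T@(np.array(target)-s['tool_pos'])*1000).round(1))
    if Rt is not None: print('rotvec',np.degrees(Ro.from_matrix(R.T@Rt).as_rotvec()).round(2))
def down(yaw): # yaw deg of tool y
    a=np.radians(yaw); y=np.array([np.cos(a),np.sin(a),0]); z=np.array([0,0,-1.]); return np.stack([np.cross(y,z),y,z],1)
E
python3 -m crank '{"jaw":[0.5,0.5,0.5,0.5,0.5],"dp":[[-36.3,-19.5,0],[-36.3,-19.5,0],[-36.3,-19.5,0],[-36.3,-19.5,0],[-36.3,-19.5,0]],"rot":[[0,0,0],[0,0,0],[0,0,0],[0,0,0],[0,0,0]]}'
python3 -m crank '{"jaw":[0.5,0.5,0.5,0.5,0.5],"dp":[[-36.3,-19.5,0],[-36.3,-19.5,0],[-36.3,-19.5,0],[-36.3,-19.5,0],[-36.3,-19.5,0]],"rot":[[0,0,0],[0,0,0],[0,0,0],[0,0,0],[0,0,0]]}'
python3 -c "
from h import *
togo([.6187,-.0376,.18],down(-6.5))"
```

```text
time_s: 1.32
tool_pos: [0.3385, 0.3173, 0.2489]
eef_rot: [[-0.916, 0.401, 0.0], [0.401, 0.916, 0.0], [-0.0, 0.001, -1.0]]
wrist_force: [1.2, 1.4, -0.1]
finger_gap: 0.693
time_s: 1.73
tool_pos: [0.4658, 0.1548, 0.249]
eef_rot: [[-0.916, 0.401, 0.001], [0.401, 0.916, 0.0], [-0.0, 0.001, -1.0]]
wrist_force: [1.6, 0.8, -0.0]
finger_gap: 0.502
t 1.73 tcp [0.4658 0.1548 0.249 ] gap 0.502 F [ 1.6  0.8 -0. ] j [  9.4  16.   92.5   0.   71.5 -56.9]
dp mm [-217.2 -114.9   69. ]
rotvec [4.000e-02 0.000e+00 7.284e+01]
```

```bash
python3 -m crank '{"jaw":[0.5,0.5,0.5,0.5,0.5],"dp":[[-36,-19,0],[-36,-19,0],[-36,-19,0],[-36,-19,0],[-36,-19,0]],"rot":[[0,0,0],[0,0,0],[0,0,0],[0,0,0],[0,0,0]]}'
python3 -m crank '{"jaw":[0.5,0.5,0.5,0.5,0.5],"dp":[[-30,-15,0],[0,0,10],[0,0,10],[0,0,10],[0,0,0]],"rot":[[0,0,0],[0,0,7],[0,0,7],[0,0,7],[0,0,7]]}'
python3 -m crank '{"jaw":[0.5,0.5,0.5,0.5,0.5],"dp":[[0,0,10],[0,0,10],[0,0,10],[0,0,0],[0,0,0]],"rot":[[0,0,7],[0,0,7],[0,0,7],[0,0,7],[0,0,7]]}'
python3 -m crank '{"jaw":[0.5,0.5],"dp":[[0,0,0],[0,0,0]],"rot":[[0,0,7],[0,0,3]]}'
python3 -c "
from h import *
togo([.6187,-.0376,.107],down(-6.5))
snap('scene','s1');snap('top','t1')"
```

```text
time_s: 2.15
tool_pos: [0.5926, -0.0045, 0.2487]
eef_rot: [[-0.916, 0.401, 0.0], [0.401, 0.916, 0.0], [-0.0, 0.0, -1.0]]
wrist_force: [0.5, 0.4, 0.4]
finger_gap: 0.502
time_s: 2.57
tool_pos: [0.6122, -0.0286, 0.2161]
eef_rot: [[-0.615, 0.788, -0.004], [0.788, 0.615, 0.001], [0.003, -0.003, -1.0]]
wrist_force: [0.3, -0.7, -0.2]
finger_gap: 0.507
time_s: 2.98
tool_pos: [0.6127, -0.0282, 0.1878]
eef_rot: [[-0.052, 0.999, -0.002], [0.999, 0.052, 0.0], [0.0, -0.002, -1.0]]
wrist_force: [0.7, 0.2, 0.5]
finger_gap: 0.5
time_s: 3.15
tool_pos: [0.6131, -0.0283, 0.1885]
eef_rot: [[0.122, 0.993, -0.0], [0.993, -0.122, 0.0], [0.0, -0.0, -1.0]]
wrist_force: [0.2, 0.0, -0.0]
finger_gap: 0.502
t 3.15 tcp [ 0.6131 -0.0283  0.1885] gap 0.502 F [ 0.2  0.  -0. ] j [-9.8 31.7 77.5  0.  70.8 -2.8]
dp mm [-8.5  6.7 81.5]
rotvec [-0.01 -0.01 -0.51]
```

View pics/s1.png

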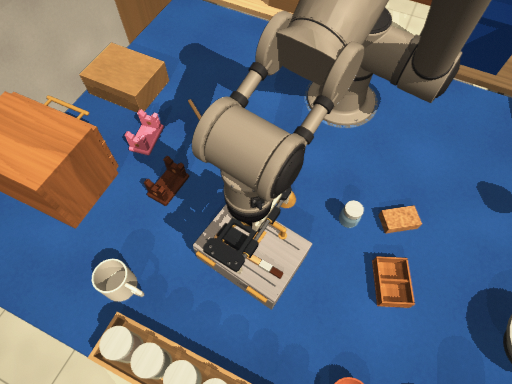

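The gripper sits over the brush handle at about (240,245), and the bristles are clear at (272,270). I'll descend.

```bash
python3 -m crank '{"jaw":[0.5,0.5,0.5,0.5,0.5],"dp":[[-8.5,6.7,15],[0,0,20],[0,0,20],[0,0,12],[0,0,8]],"rot":[[0,0,-0.5],[0,0,0],[0,0,0],[0,0,0],[0,0,0]]}'
python3 -m crank '{"jaw":[0.5,0.5],"dp":[[0,0,5],[0,0,0]],"rot":[[0,0,0],[0,0,0]]}'
python3 -c "
from h import *
togo([.6187,-.0376,.107],down(-6.5))"
```

```text
time_s: 3.67
tool_pos: [0.6179, -0.0381, 0.1107]
eef_rot: [[0.105, 0.994, -0.003], [0.994, -0.105, 0.001], [0.0, -0.004, -1.0]]
wrist_force: [0.6, -1.3, -0.7]
finger_gap: 0.502
time_s: 3.83
tool_pos: [0.6186, -0.0379, 0.1075]
eef_rot: [[0.106, 0.994, -0.001], [0.994, -0.106, 0.0], [0.0, -0.001, -1.0]]
wrist_force: [-0.0, 0.4, -1.0]
finger_gap: 0.499
t 3.83 tcp [ 0.6186 -0.0379  0.1075] gap 0.499 F [-0.   0.4 -1. ] j [-10.6  37.   81.7  -0.   61.3  -4.5]
dp mm [0.3 0.  0.5]
rotvec [-0.07 -0.    0.39]
```

Position is good and there's no contact force. Closing.

```bash
python3 -m crank '{"jaw":[1,1,1,1,1],"dp":[[0,0,0],[0,0,0],[0,0,0],[0,0,0],[0,0,0]],"rot":[[0,0,0],[0,0,0],[0,0,0],[0,0,0],[0,0,0]]}' 20
python3 -m crank '{"jaw":[1,1,1,1,1],"dp":[[0,0,0],[0,0,0],[0,0,0],[0,0,-5],[0,0,-10]],"rot":[[0,0,0],[0,0,0],[0,0,0],[0,0,0],[0,0,0]]}'
python3 -m crank '{"jaw":[1,1,1,1,1],"dp":[[0,0,-20],[0,0,-20],[0,0,-20],[0,0,-10],[0,0,0]],"rot":[[0,0,0],[0,0,0],[0,0,0],[0,0,0],[0,0,0]]}'
python3 -c "
from h import *
togo([.6187,-.0376,.107],down(-95))
snap('scene','s2');snap('top','t2')"
```

```text
time_s: 4.25
tool_pos: [0.619, -0.0375, 0.1093]
eef_rot: [[0.107, 0.994, 0.001], [0.994, -0.107, -0.0], [-0.0, 0.001, -1.0]]
wrist_force: [-0.1, -0.7, 0.1]
finger_gap: 0.191
time_s: 4.67
tool_pos: [0.6179, -0.0374, 0.1228]
eef_rot: [[0.107, 0.994, -0.003], [0.994, -0.107, 0.001], [0.0, -0.003, -1.0]]
wrist_force: [0.2, -0.9, -0.7]
finger_gap: 0.149
time_s: 5.08
tool_pos: [0.62, -0.0377, 0.197]
eef_rot: [[0.107, 0.994, 0.005], [0.994, -0.107, -0.001], [-0.0, 0.006, -1.0]]
wrist_force: [0.5, -0.3, -1.2]
finger_gap: 0.148
t 5.08 tcp [ 0.62   -0.0377  0.197 ] gap 0.148 F [ 0.5 -0.3 -1.2] j [-10.6  31.9  75.8   0.   72.   -4.4]
dp mm [ 0.  -1.8 89.9]
rotvec [ 0.27 -0.23 88.85]
```

View pics/s2.png

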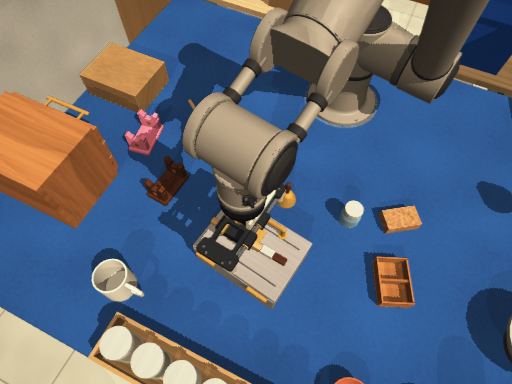

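The brush is held (opening 13.6 mm) and off the lid. Carrying it over the rest.

```bash
python3 -m crank '{"jaw":[1,1,1,1,1],"dp":[[-20,-5,0],[-34,-8,0],[-34,-8,0],[-34,-8,0],[-34,-8,0]],"rot":[[0,0,0],[0,0,0],[0,0,0],[0,0,0],[0,0,0]]}'
python3 -m crank '{"jaw":[1,1,1,1,1],"dp":[[-34,-8,0],[-34,-8,0],[-34,-8,0],[-22,-5,0],[-10,0,0]],"rot":[[0,0,0],[0,0,0],[0,0,0],[0,0,5],[0,0,7]]}'
python3 -m crank '{"jaw":[1,1,1,1,1],"dp":[[0,0,0],[0,0,0],[0,0,0],[0,0,0],[0,0,0]],"rot":[[0,0,7],[0,0,7],[0,0,7],[0,0,7],[0,0,7]]}'
python3 -m crank '{"jaw":[1,1,1,1,1],"dp":[[0,0,0],[0,0,0],[0,0,0],[0,0,0],[0,0,0]],"rot":[[0,0,7],[0,0,7],[0,0,7],[0,0,7],[0,0,7]]}'
python3 -m crank '{"jaw":[1,1],"dp":[[0,0,0],[0,0,0]],"rot":[[0,0,5],[0,0,0]]}'
python3 -c "
from h import *
togo([.5226,-.320,.150],down(-95))
snap('scene','s3');snap('top','t3')"
```

```text
time_s: 5.6
tool_pos: [0.5639, -0.1895, 0.1919]
eef_rot: [[0.107, 0.994, -0.003], [0.994, -0.107, 0.001], [0.001, -0.003, -1.0]]
wrist_force: [1.0, 0.6, -0.7]
finger_gap: 0.148
time_s: 6.02
tool_pos: [0.519, -0.3215, 0.1917]
eef_rot: [[0.318, 0.948, -0.003], [0.948, -0.318, 0.001], [0.0, -0.003, -1.0]]
wrist_force: [0.5, -0.2, -0.8]
finger_gap: 0.153
time_s: 6.43
tool_pos: [0.5205, -0.3182, 0.1917]
eef_rot: [[0.804, 0.595, -0.003], [0.595, -0.804, 0.002], [-0.001, -0.003, -1.0]]
wrist_force: [-0.0, 0.2, -0.8]
finger_gap: 0.149
time_s: 6.85
tool_pos: [0.5205, -0.3182, 0.1917]
eef_rot: [[1.0, 0.026, -0.003], [0.026, -1.0, 0.002], [-0.003, -0.002, -1.0]]
wrist_force: [-0.2, -0.3, -0.4]
finger_gap: 0.15
time_s: 7.02
tool_pos: [0.5206, -0.3182, 0.1919]
eef_rot: [[0.998, -0.058, -0.003], [-0.058, -0.998, 0.002], [-0.003, -0.002, -1.0]]
wrist_force: [-0.9, 0.8, -0.5]
finger_gap: 0.153
t 7.02 tcp [ 0.5206 -0.3182  0.1919] gap 0.153 F [-0.9  0.8 -0.5] j [-38.6  31.2  77.8   0.   71.2  54.7]
dp mm [ 2.2  1.8 41.9]
rotvec [-0.11  0.15  1.67]
```

View pics/s3.png

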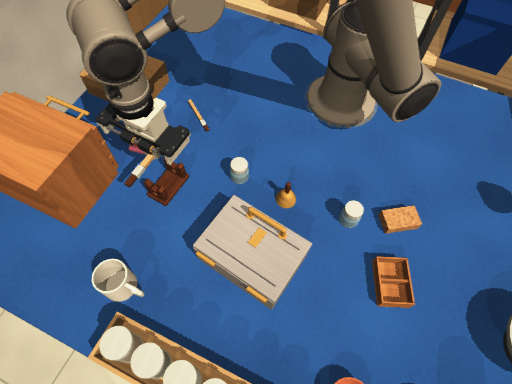

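View pics/t3.png

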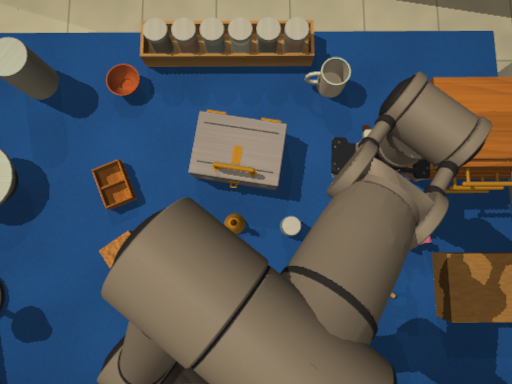

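The scene view shows the brush level in the gripper above the walnut rest. Bristles are at (130,182) and the rest is at (167,183). I'll check how the brush sits in the grip, and the distance to the big chest.

Run:
```python
from h import *
D=np.load('scene0.npz'); X=cloud('scene',D['d']).reshape(-1,3)
D2=np.load('top0.npz'); X=np.vstack([X,cloud('top',D2['d']).reshape(-1,3)])
m=(X[:,2]>.1)&(X[:,1]<-.38)&(X[:,0]>.3)&(X[:,0]<.8); P=X[m]
for a in np.arange(.3,.8,.05):
    q=P[(P[:,0]>a)&(P[:,0]<a+.05)]
    if len(q): print(a.round(2),'ymax',np.percentile(q[:,1],99).round(3),'z',q[:,2].max().round(3))
D=np.load('s3.npz'); im,d=D['im'],D['d']; X=cloud('scene',d)
a=im[110:210,95:205]; cv2.imwrite('pics/c3.png',cv2.resize(a,None,fx=5,fy=5,interpolation=cv2.INTER_CUBIC)[:,:,::-1])
z=X[...,2]; m=(X[...,0]>.535)&(X[...,0]<.66)&(abs(X[...,1]+.325)<.03)&(z>.14)&(z<.2)
P=X[m]; print(len(P)); 
for lo in np.arange(.535,.66,.01):
    q=P[(P[:,0]>=lo)&(P[:,0]<lo+.01)]
    if len(q)>3: print(lo.round(3),len(q),q.mean(0).round(4),'y',q[:,1].min().round(4),q[:,1].max().round(4),'z',q[:,2].min().round(3),q[:,2].max().round(3))
```

```text
0.45 ymax -0.532 z 0.173
0.5 ymax -0.466 z 0.205
0.55 ymax -0.466 z 0.205
0.6 ymax -0.466 z 0.205
0.65 ymax -0.466 z 0.205
0.7 ymax -0.466 z 0.204
295
0.535 31 [ 0.5398 -0.3161  0.1779] y -0.3246 -0.3105 z 0.166 0.182
0.545 32 [ 0.5495 -0.3167  0.1775] y -0.3247 -0.3113 z 0.169 0.183
0.555 33 [ 0.5598 -0.3169  0.1778] y -0.3269 -0.3114 z 0.167 0.182
0.565 35 [ 0.5696 -0.3177  0.1779] y -0.3279 -0.3121 z 0.167 0.182
0.575 44 [ 0.5798 -0.3183  0.1775] y -0.3283 -0.3117 z 0.167 0.182
0.585 37 [ 0.5899 -0.3196  0.1775] y -0.3285 -0.3134 z 0.17 0.182
0.595 34 [ 0.6001 -0.3203  0.1765] y -0.329 -0.3141 z 0.171 0.179
0.605 34 [ 0.6103 -0.3208  0.1766] y -0.3305 -0.315 z 0.17 0.18
0.615 15 [ 0.6171 -0.3216  0.1754] y -0.3294 -0.3151 z 0.171 0.178
```

View pics/c3.png

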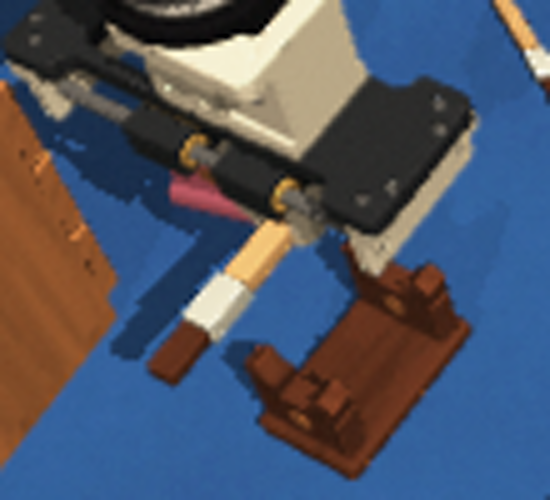

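```bash
python3 -m crank '{"jaw":[1,1,1,1,1],"dp":[[2.2,1.8,20],[0,0,30],[0,0,25],[0,0,15],[0,0,0]],"rot":[[0,0,1.7],[0,0,0],[0,0,0],[0,0,0],[0,0,0]]}'
python3 - <<'E'
from h import *
togo([.5226,-.320,.0735],down(-95))
im,d=snap('scene','s4'); X=cloud('scene',d)
cv2.imwrite('pics/c4.png',cv2.resize(im[110:220,85:205],None,fx=5,fy=5,interpolation=cv2.INTER_CUBIC)[:,:,::-1])
z=X[...,2]; m=(X[...,0]>.535)&(X[...,0]<.66)&(abs(X[...,1]+.325)<.03)&(z>.073)&(z<.12)
P=X[m]
for lo in np.arange(.535,.66,.01):
    q=P[(P[:,0]>=lo)&(P[:,0]<lo+.01)]
    if len(q)>3: print(lo.round(3),len(q),q.mean(0).round(4),'y',q[:,1].min().round(4),q[:,1].max().round(4),'z',q[:,2].min().round(3),q[:,2].max().round(3))
E
```

```text
time_s: 7.53
tool_pos: [0.5212, -0.319, 0.0993]
eef_rot: [[0.997, -0.082, -0.006], [-0.082, -0.997, 0.005], [-0.007, -0.005, -1.0]]
wrist_force: [-0.2, -0.3, -0.3]
finger_gap: 0.148
t 7.53 tcp [ 0.5212 -0.319   0.0993] gap 0.148 F [-0.2 -0.3 -0.3] j [-38.6  37.   83.3   0.   60.1  56.1]
dp mm [ 1.6  1.  25.8]
rotvec [-0.27  0.4   0.29]
0.535 26 [ 0.54   -0.3173  0.0854] y -0.3252 -0.3126 z 0.076 0.09
0.545 27 [ 0.5504 -0.3183  0.0856] y -0.3275 -0.3128 z 0.078 0.09
0.555 25 [ 0.5597 -0.3191  0.0852] y -0.3274 -0.3143 z 0.077 0.089
0.565 34 [ 0.5699 -0.3198  0.0853] y -0.3296 -0.3136 z 0.074 0.089
0.575 31 [ 0.5801 -0.321   0.0852] y -0.3317 -0.3144 z 0.074 0.089
0.585 31 [ 0.5897 -0.3214  0.0845] y -0.3313 -0.3156 z 0.076 0.089
0.595 26 [ 0.6    -0.3228  0.0839] y -0.3304 -0.3164 z 0.079 0.088
0.605 31 [ 0.6103 -0.3237  0.0836] y -0.333 -0.3164 z 0.076 0.086
0.615 10 [ 0.6176 -0.324   0.0831] y -0.3306 -0.3188 z 0.079 0.087
```

View pics/c4.png

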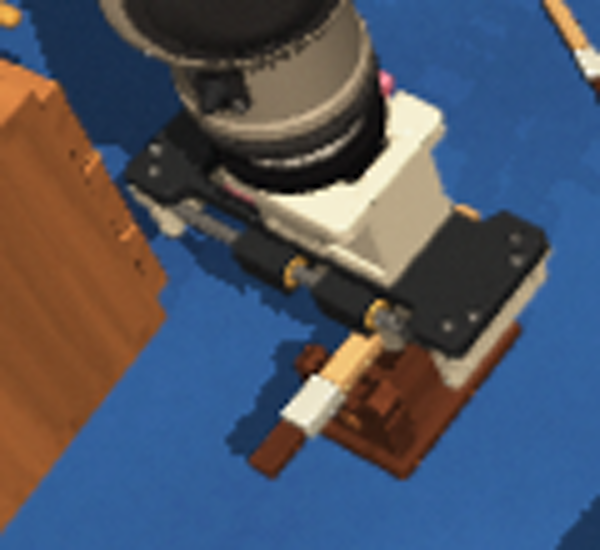

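The brush lies over both notches, with the ferrule at (312,402) in the crop beyond the near upright. Lowering.

```bash
python3 -m crank '{"jaw":[1,1,1,1,1],"dp":[[1.5,1,6],[0,0,8],[0,0,6],[0,0,4],[0,0,0]],"rot":[[0,0,0],[0,0,0],[0,0,0],[0,0,0],[0,0,0]]}'
python3 - <<'E'
from h import *
togo([.5226,-.320,.0735],down(-95))
im,d=snap('scene','s5'); X=cloud('scene',d)
cv2.imwrite('pics/c5.png',cv2.resize(im[110:220,85:205],None,fx=5,fy=5,interpolation=cv2.INTER_CUBIC)[:,:,::-1])
z=X[...,2]; m=(X[...,0]>.56)&(X[...,0]<.66)&(abs(X[...,1]+.325)<.03)&(z>.048)&(z<.12)
P=X[m]
for lo in np.arange(.565,.66,.02):
    q=P[(P[:,0]>=lo)&(P[:,0]<lo+.02)]
    if len(q)>3: print(lo.round(3),len(q),q.mean(0).round(4),'y',q[:,1].min().round(4),q[:,1].max().round(4),'z',q[:,2].min().round(3),q[:,2].max().round(3))
E
```

```text
time_s: 8.0
tool_pos: [0.5244, -0.3214, 0.0789]
eef_rot: [[0.996, -0.084, -0.001], [-0.084, -0.996, 0.001], [-0.001, -0.001, -1.0]]
wrist_force: [-0.1, 1.0, -1.0]
finger_gap: 0.149
t 8.0 tcp [ 0.5244 -0.3214  0.0789] gap 0.149 F [-0.1  1.  -1. ] j [-38.6  38.6  84.    0.   57.5  56.2]
dp mm [-1.9 -1.2  5.4]
rotvec [-0.05  0.06  0.16]
0.565 59 [ 0.575  -0.323   0.0646] y -0.3336 -0.3162 z 0.054 0.069
0.585 59 [ 0.5944 -0.3244  0.0645] y -0.334 -0.3173 z 0.056 0.069
0.605 47 [ 0.6139 -0.3264  0.0639] y -0.3359 -0.3195 z 0.057 0.067
```

View pics/c5.png

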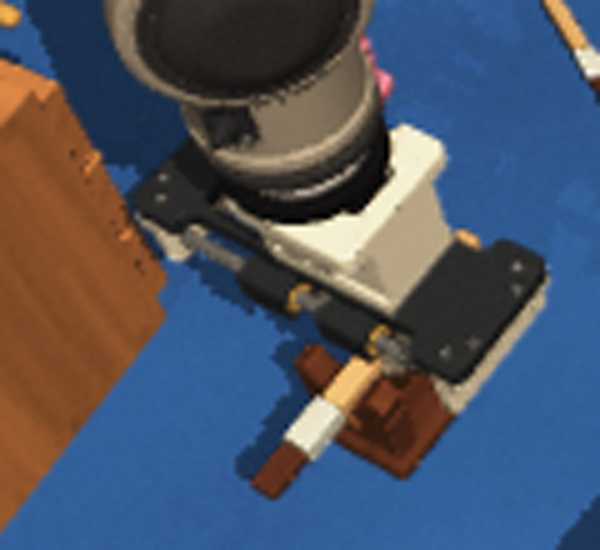

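```bash
python3 -m crank '{"jaw":[1,1,1],"dp":[[-1,-0.5,3],[0,0,2],[0,0,0]],"rot":[[0,0,0],[0,0,0],[0,0,0]]}'
python3 - <<'E'
from h import *
togo([.5226,-.320,.0735],down(-95))
im,d=snap('scene','s6'); X=cloud('scene',d)
z=X[...,2]; m=(X[...,0]>.56)&(X[...,0]<.66)&(abs(X[...,1]+.325)<.03)&(z>.045)&(z<.12)
P=X[m]
for lo in np.arange(.565,.66,.02):
    q=P[(P[:,0]>=lo)&(P[:,0]<lo+.02)]
    if len(q)>3: print(lo.round(3),len(q),q.mean(0).round(4),'y',q[:,1].min().round(4),q[:,1].max().round(4),'x',q[:,0].max().round(3),'z',q[:,2].min().round(3),q[:,2].max().round(3))
E
```

```text
time_s: 8.3
tool_pos: [0.5239, -0.3212, 0.0752]
eef_rot: [[0.996, -0.084, 0.001], [-0.084, -0.996, -0.0], [0.001, 0.0, -1.0]]
wrist_force: [0.3, 0.2, 2.2]
finger_gap: 0.15
t 8.3 tcp [ 0.5239 -0.3212  0.0752] gap 0.15 F [0.3 0.2 2.2] j [-38.7  38.8  84.3   0.   56.8  56.2]
dp mm [-1.4 -1.1  1.7]
rotvec [ 0.02 -0.04  0.15]
0.565 61 [ 0.5755 -0.3226  0.0613] y -0.3321 -0.3161 x 0.585 z 0.049 0.066
0.585 56 [ 0.5947 -0.3247  0.0606] y -0.3343 -0.3175 x 0.605 z 0.052 0.066
0.605 46 [ 0.6137 -0.3262  0.0599] y -0.3345 -0.32 x 0.622 z 0.051 0.064
```

There is a light upward contact force and the height matches a seated brush. Releasing and retreating.

```bash
python3 -m crank '{"jaw":[1,0.7,0.5,0.5,0.5],"dp":[[0,0,1],[0,0,0],[0,0,0],[0,0,0],[0,0,0]],"rot":[[0,0,0],[0,0,0],[0,0,0],[0,0,0],[0,0,0]]}'
python3 -m crank '{"jaw":[0.5,0.5,0.5,0.5,0.5],"dp":[[0,0,-10],[0,0,-20],[0,0,-30],[0,0,-35],[0,0,-20]],"rot":[[0,0,0],[0,0,0],[0,0,0],[0,0,0],[0,0,0]]}'
python3 - <<'E'
from h import *
togo([.5327,-.0195,.19],down(-8.9))
im,d=snap('scene','s7')
cv2.imwrite('pics/c7.png',cv2.resize(im[110:220,85:205],None,fx=5,fy=5,interpolation=cv2.INTER_CUBIC)[:,:,::-1])
E
```

```text
time_s: 8.77
tool_pos: [0.5238, -0.3211, 0.0735]
eef_rot: [[0.996, -0.085, -0.0], [-0.085, -0.996, 0.0], [-0.0, -0.0, -1.0]]
wrist_force: [1.2, 0.6, -0.4]
finger_gap: 0.39
time_s: 9.18
tool_pos: [0.5246, -0.3218, 0.1931]
eef_rot: [[0.996, -0.085, 0.004], [-0.085, -0.996, -0.003], [0.004, 0.002, -1.0]]
wrist_force: [0.9, -0.7, 0.9]
finger_gap: 0.501
t 9.18 tcp [ 0.5246 -0.3218  0.1931] gap 0.501 F [ 0.9 -0.7  0.9] j [-38.7  31.5  77.1   0.   71.1  56.2]
dp mm [ -17.5 -301.9    2.2]
rotvec [ 2.900e-01 -8.000e-02 -8.595e+01]
```

View pics/c7.png

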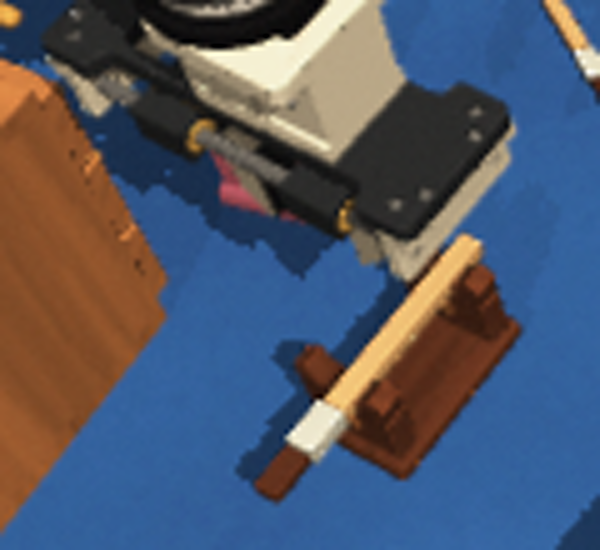

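The brush lies in both notches, with its handle end at (470,245) and its ferrule past the near upright at (315,430). Moving to the lid handle.

```bash
python3 -m crank '{"jaw":[0.5,0.5,0.5,0.5,0.5],"dp":[[-2,-25,-2],[-2,-38,0],[-2,-38,0],[-2,-38,0],[-2,-38,0]],"rot":[[0,0,0],[0,0,0],[0,0,0],[0,0,0],[0,0,0]]}'
python3 -m crank '{"jaw":[0.5,0.5,0.5,0.5,0.5],"dp":[[-2,-38,0],[-2,-38,0],[-3,-38,0],[0,-12,0],[0,0,0]],"rot":[[0,0,0],[0,0,0],[0,0,0],[0,0,-6],[0,0,-7]]}'
python3 -m crank '{"jaw":[0.5,0.5,0.5,0.5,0.5],"dp":[[0,0,0],[0,0,0],[0,0,0],[0,0,0],[0,0,0]],"rot":[[0,0,-7],[0,0,-7],[0,0,-7],[0,0,-7],[0,0,-7]]}'
python3 -m crank '{"jaw":[0.5,0.5,0.5,0.5,0.5],"dp":[[0,0,0],[0,0,0],[0,0,0],[0,0,0],[0,0,0]],"rot":[[0,0,-7],[0,0,-7],[0,0,-7],[0,0,-7],[0,0,-7]]}'
python3 -m crank '{"jaw":[0.5,0.5],"dp":[[0,0,0],[0,0,0]],"rot":[[0,0,-3],[0,0,0]]}'
python3 - <<'E'
from h import *
togo([.5327,-.0195,.118],down(-8.9))
im,d=snap('top','t8')
E
```

```text
time_s: 9.65
tool_pos: [0.5285, -0.1424, 0.1911]
eef_rot: [[0.996, -0.085, 0.0], [-0.085, -0.996, -0.0], [0.0, -0.0, -1.0]]
wrist_force: [0.1, 0.6, 0.4]
finger_gap: 0.501
time_s: 10.07
tool_pos: [0.5323, -0.0143, 0.1913]
eef_rot: [[0.989, 0.15, 0.0], [0.15, -0.989, 0.001], [0.001, -0.001, -1.0]]
wrist_force: [-0.7, 0.6, -0.1]
finger_gap: 0.499
time_s: 10.48
tool_pos: [0.5325, -0.0177, 0.1911]
eef_rot: [[0.725, 0.688, 0.0], [0.688, -0.725, 0.0], [0.0, 0.0, -1.0]]
wrist_force: [0.1, 1.3, -0.4]
finger_gap: 0.502
time_s: 10.9
tool_pos: [0.5325, -0.0178, 0.1911]
eef_rot: [[0.199, 0.98, 0.0], [0.98, -0.199, 0.0], [0.0, 0.0, -1.0]]
wrist_force: [0.4, 0.2, 0.4]
finger_gap: 0.5
time_s: 11.07
tool_pos: [0.5325, -0.0178, 0.1911]
eef_rot: [[0.152, 0.988, 0.0], [0.988, -0.152, 0.0], [0.0, 0.0, -1.0]]
wrist_force: [0.6, 0.6, 0.3]
finger_gap: 0.499
t 11.07 tcp [ 0.5325 -0.0178  0.1911] gap 0.499 F [0.6 0.6 0.3] j [-10.2  23.4  91.1   0.   65.4  -1.4]
dp mm [-1.7  0.5 73.1]
rotvec [ 0.02 -0.    0.16]
```

View pics/t8.png

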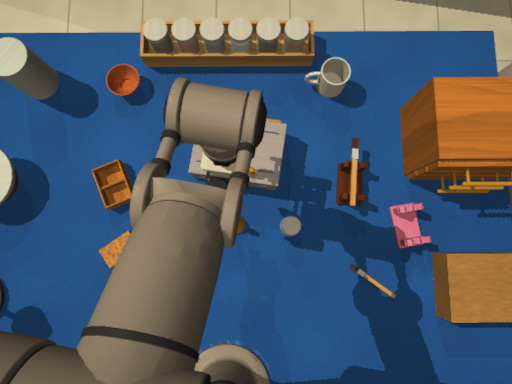

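```bash
python3 - <<'E'
from h import *
D=np.load('t8.npz'); im,d=D['im'],D['d']; X=cloud('top',d); z=X[...,2]
v,u=np.mgrid[:384,:512]; hsv=cv2.cvtColor(im,cv2.COLOR_RGB2HSV)
m=(u>340)&(u<372)&(v>135)&(v<212)&(abs(X[...,1]+.32)<.014)&(z>.057)&(hsv[...,2]>120)&(hsv[...,0]<25)&(hsv[...,1]>90)
P=X[m]; print(len(P),P.min(0).round(3),P.max(0).round(3),P.mean(0).round(3))
E
python3 -m crank '{"jaw":[0.5,0.5,0.5,0.5,0.5],"dp":[[-1.7,0.5,15],[0,0,20],[0,0,20],[0,0,12],[0,0,6]],"rot":[[0,0,0],[0,0,0],[0,0,0],[0,0,0],[0,0,0]]}'
python3 -m crank '{"jaw":[0.5,0.5],"dp":[[0,0,2],[0,0,0]],"rot":[[0,0,0],[0,0,0]]}'
```

```text
260 [ 0.447 -0.327  0.059] [ 0.564 -0.306  0.07 ] [ 0.504 -0.316  0.065]
time_s: 11.53
tool_pos: [0.5318, -0.0194, 0.1162]
eef_rot: [[0.156, 0.988, -0.003], [0.988, -0.156, 0.001], [0.0, -0.003, -1.0]]
wrist_force: [0.6, -0.2, 1.0]
finger_gap: 0.501
time_s: 11.7
tool_pos: [0.5328, -0.0195, 0.1158]
eef_rot: [[0.155, 0.988, -0.0], [0.988, -0.155, 0.0], [0.0, -0.0, -1.0]]
wrist_force: [-0.3, -0.4, 0.5]
finger_gap: 0.496
```

The seated brush's mid is at x≈0.506, against 0.508 for the rest. Gripping the bar.

```bash
python3 -m crank '{"jaw":[1,1,1,1,1],"dp":[[0,0,0],[0,0,0],[0,0,0],[0,0,0],[0,0,0]],"rot":[[0,0,0],[0,0,0],[0,0,0],[0,0,0],[0,0,0]]}' 50
python3 -m crank '{"jaw":[1,1,1],"dp":[[0,0,0],[0,0,0],[0,0,0]],"rot":[[0,0,0],[0,0,0],[0,0,0]]}'
python3 -c "
from h import *
togo([.5328,-.0195,.1158],down(-8.9))"
```

```text
time_s: 12.12
tool_pos: [0.5329, -0.0196, 0.1161]
eef_rot: [[0.154, 0.988, 0.001], [0.988, -0.154, -0.0], [0.0, 0.001, -1.0]]
wrist_force: [0.2, -0.6, 1.1]
finger_gap: 0.187
time_s: 12.37
tool_pos: [0.5351, -0.0199, 0.1161]
eef_rot: [[0.154, 0.988, 0.006], [0.988, -0.154, -0.001], [0.0, 0.006, -1.0]]
wrist_force: [7.8, -0.2, -4.9]
finger_gap: 0.12
t 12.37 tcp [ 0.5351 -0.0199  0.1161] gap 0.12 F [ 7.8 -0.2 -4.9] j [-10.3  28.7  96.1   0.   54.9  -1.5]
dp mm [ 0.1 -2.3  0.3]
rotvec [ 0.32 -0.01  0.03]
```

```bash
python3 -m crank '{"jaw":[1,1,1],"dp":[[0,2.3,0],[0,0,0],[0,0,0]],"rot":[[0,0,0],[0,0,0],[0,0,0]]}'
python3 -m crank '{"jaw":[1,1,1,1,1],"dp":[[0,0.4,-1.2],[0,0.4,-1.2],[0,0.4,-1.2],[0,0.4,-1.2],[0,0,0]],"rot":[[0.5,0,0],[0.5,0,0],[0.5,0,0],[0.5,0,0],[0,0,0]]}'
```

```text
time_s: 12.62
tool_pos: [0.5351, -0.0199, 0.1161]
eef_rot: [[0.154, 0.988, 0.0], [0.988, -0.154, -0.0], [0.0, 0.0, -1.0]]
wrist_force: [-0.2, 0.0, 4.0]
finger_gap: 0.114
time_s: 13.03
tool_pos: [0.5363, -0.0201, 0.1198]
eef_rot: [[0.154, 0.987, -0.037], [0.988, -0.154, 0.006], [0.0, -0.037, -0.999]]
wrist_force: [1.3, -0.3, -9.6]
finger_gap: 0.116
```

```bash
python3 -m crank '{"jaw":[1,1,1,1,1],"dp":[[0,0.4,-1.2],[0,0.4,-1.2],[0,0.4,-1.2],[0,0.4,-1.2],[0,0,0]],"rot":[[0.5,0,0],[0.5,0,0],[0.5,0,0],[0.5,0,0],[0,0,0]]}'
python3 -m crank '{"jaw":[1,1,1,1,1],"dp":[[0,0.4,-1.2],[0,0.4,-1.2],[0,0.4,-1.2],[0,0.4,-1.2],[0,0,0]],"rot":[[0.5,0,0],[0.5,0,0],[0.5,0,0],[0.5,0,0],[0,0,0]]}'
python3 -m crank '{"jaw":[1,1,1,1,1],"dp":[[0,0.4,-1.2],[0,0.4,-1.2],[0,0.4,-1.2],[0,0.4,-1.2],[0,0,0]],"rot":[[0.5,0,0],[0.5,0,0],[0.5,0,0],[0.5,0,0],[0,0,0]]}'
```

```text
time_s: 13.45
tool_pos: [0.5387, -0.0205, 0.1259]
eef_rot: [[0.154, 0.986, -0.069], [0.988, -0.153, 0.011], [0.0, -0.07, -0.998]]
wrist_force: [-0.7, -0.3, -1.8]
finger_gap: 0.114
time_s: 13.87
tool_pos: [0.5406, -0.0208, 0.1303]
eef_rot: [[0.154, 0.983, -0.104], [0.988, -0.153, 0.016], [0.0, -0.105, -0.994]]
wrist_force: [-0.4, -0.6, -2.5]
finger_gap: 0.113
time_s: 14.28
tool_pos: [0.5426, -0.0211, 0.1346]
eef_rot: [[0.154, 0.978, -0.138], [0.988, -0.152, 0.022], [0.0, -0.14, -0.99]]
wrist_force: [0.2, -1.6, -1.7]
finger_gap: 0.114
```

The seal is broken: the pull is down to about 2 N at 8°. Continuing gently to about 13.6°.

```bash
python3 -m crank '{"jaw":[1,1,1,1,1],"dp":[[0,0.4,-1.2],[0,0.4,-1.2],[0,0.4,-1.2],[0,0.4,-1.2],[0,0.4,-1.2]],"rot":[[0.5,0,0],[0.5,0,0],[0.5,0,0],[0.5,0,0],[0.5,0,0]]}'
python3 -m crank '{"jaw":[1,1,1,1,1],"dp":[[0,0.4,-1.2],[0,0.4,-1.2],[0,0.4,-1.2],[0,0.4,-1.2],[0,0.4,-1.2]],"rot":[[0.5,0,0],[0.5,0,0],[0.5,0,0],[0.5,0,0],[0.5,0,0]]}'
python3 -m crank '{"jaw":[1,1,1],"dp":[[0,0.5,-1.4],[0,0,0],[0,0,0]],"rot":[[0.6,0,0],[0,0,0],[0,0,0]]}'
python3 - <<'E'
from h import *
from scipy.optimize import brentq
s=bot.read_state(); p=s['tool_pos']; r=p-np.array([.5351,-.0199,.1161])
th=brentq(lambda t:.138*np.sin(t)-.046*(1-np.cos(t))-r[2],0,.5)
print('from rise',th,'gap mm',161*np.sin(th),'dx exp',.138*(1-np.cos(th))+.046*np.sin(th),'dx',r[:2]@[.988,-.154],'tool tilt',np.arcsin(-s['eef_rot'][2,1]))
snap('scene','s9'); im,d=snap('top','t9')
for c in ['scene','top']:
  X=cloud(c,np.load(('s9' if c=='scene' else 't9')+'.npz')['d']).reshape(-1,3)
  ax=np.array([.988,-.154]); h=np.array([.5351,-.0199])+.138*ax
  l=(X[:,:2]-h)@ax; q=(X[:,:2]-h)@np.array([.154,.988])
  for lo in (-.155,-.145,-.1,-.08,-.06,-.04,-.02):
    m=(l>lo)&(l<lo+.01)&((q>.06)&(q<.1)|(q<-.06)&(q>-.1))&(X[:,2]>.08)&(X[:,2]<.14)
    if m.sum()>5: print(c,lo,m.sum(),np.median(X[m,2]).round(4))
E
```

```text
time_s: 14.7
tool_pos: [0.5454, -0.0216, 0.1402]
eef_rot: [[0.154, 0.971, -0.181], [0.988, -0.151, 0.028], [0.0, -0.183, -0.983]]
wrist_force: [0.1, -2.0, -3.4]
finger_gap: 0.114
time_s: 15.12
tool_pos: [0.5486, -0.0221, 0.1456]
eef_rot: [[0.154, 0.963, -0.223], [0.988, -0.15, 0.035], [0.0, -0.226, -0.974]]
wrist_force: [0.3, -1.1, -3.6]
finger_gap: 0.114
time_s: 15.37
tool_pos: [0.5493, -0.0222, 0.1467]
eef_rot: [[0.154, 0.96, -0.233], [0.988, -0.15, 0.036], [-0.0, -0.236, -0.972]]
wrist_force: [-0.2, -1.8, -3.1]
finger_gap: 0.113
from rise 0.23318167487061622 gap mm 37.202954941708946 dx exp 0.014364231463807595 dx 0.014338238683821959 tool tilt 0.23778332111257502
scene -0.155 72 0.1191
scene -0.145 81 0.1173
scene -0.1 164 0.1062
scene -0.08 161 0.1018
scene -0.06 151 0.0971
scene -0.04 165 0.0922
scene -0.02 172 0.0875
top -0.155 69 0.1204
top -0.145 65 0.1181
top -0.1 62 0.1073
top -0.08 61 0.1022
top -0.06 63 0.0978
top -0.04 59 0.0931
top -0.02 78 0.0882
```

```bash
ls pics
```

```text
c3.png
c4.png
c5.png
c7.png
crop.png
s1.png
s2.png
s3.png
s4.png
s5.png
s6.png
s7.png
s9.png
scene0.png
t1.png
t2.png
t3.png
t8.png
t9.png
top0.png
```

View pics/s9.png

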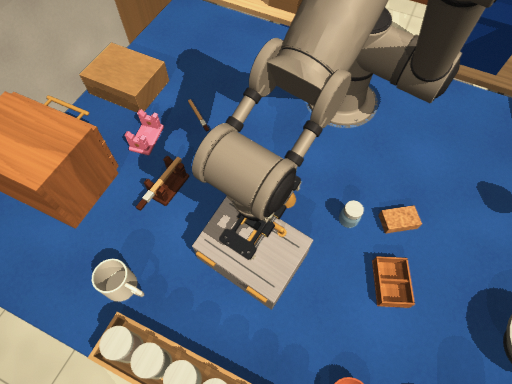

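View pics/t9.png

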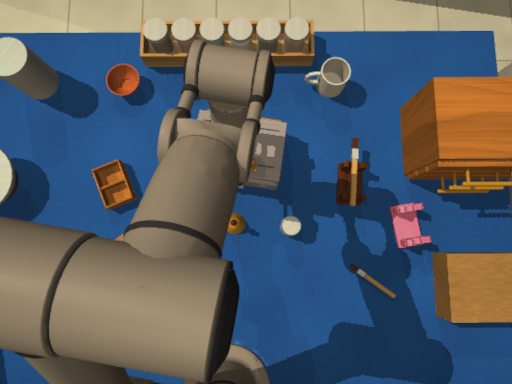

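The views agree:

- Lid held by the bar near (258,230) in the scene view, lid angle about 0.232 rad, gap about 37 mm.
- Brush seated at (160,183).
- Jars, bell, block and tray unmoved where they can be seen.

I'll make a small trim and hand in.

```bash
python3 -m crank '{"jaw":[1,1,1,1,1],"dp":[[0,0.2,-0.6],[0,0,0],[0,0,0],[0,0,0],[0,0,0]],"rot":[[0.2,0,0],[0,0,0],[0,0,0],[0,0,0],[0,0,0]]}'
python3 - <<'E'
from h import *
from scipy.optimize import brentq
s=bot.read_state(); r=s['tool_pos'][2]-.1161
th=brentq(lambda t:.138*np.sin(t)-.046*(1-np.cos(t))-r,0,.5); print(th,161*np.sin(th),s['finger_gap'],s['joint_vel'].round(2))
A=np.load('scene0.npz'); im,d=snap('scene','s10')
for q in ['jar_a','bell','block','brush','tray']:
    for x in bot.landmark_of('scene',q)[:3]: print(q,round(x['p'],2),w('scene',x['centre']).round(3))
bot.job_done()
E
```

```text
time_s: 15.88
tool_pos: [0.5496, -0.0222, 0.1473]
eef_rot: [[0.154, 0.96, -0.236], [0.988, -0.149, 0.037], [-0.0, -0.238, -0.971]]
wrist_force: [-0.2, -2.7, -3.4]
finger_gap: 0.116
0.23793018360832768 37.94635201542478 0.11580328014317434 [ 0.05 -0.05  0.07  0.04  0.01 -0.01]
jar_a 0.78 [ 0.393  0.154 -0.006]
jar_a 0.49 [ 0.549 -0.022  0.147]
bell 0.68 [ 0.407 -0.02  -0.   ]
block 0.84 [ 0.343  0.275 -0.001]
brush 0.68 [ 0.503 -0.322  0.048]
brush 0.68 [ 0.247 -0.388 -0.   ]
tray 0.85 [ 0.51   0.296 -0.008]
the job is handed in; nothing more can be done
```

I laid the larger brush in the walnut rest and pulled the lid's seal open slowly. I handed the job in at about 16 s, still gripping the bar at 50 N with the lid ajar.

- **Brush:** it lies in both notches. Its middle measures x ≈ 0.503–0.506 m, against 0.508 m for the rest's centre.
- **Lid:** the highest pull I read was about 10 N, and it fell to about 2 N once the seal broke. The lid never flew open.
- **Gap:** before a final small trim, the arm's position gave 0.233 rad and the depth images gave 0.230–0.234 rad, about 37 mm. After the trim the arm's position gives 0.238 rad, about 38 mm. I did not measure it again in the images.
- **Other things:** the tray is where it was at the start, and the bell, block and one jar show no sign of having moved. The detector did not report the second jar at the end. It showed unmoved in the top view before the trim. The detector also gave one false "jar" at the gripper, with a low score.

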